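# Load the movement board into the drill jig and hold it for drilling

## Task

The rosewood movement board is to be drilled for its two arbors: slide it, lying flat with the stepped side up and the square end first, into the slot of the drill jig and under the steel bridge until it is fully home. Then press it with the fingers forwards and down at once, so that it bears firmly on the end stop and on the jig's bed together, and finish while still holding that push. Leave everything else on the shelf as it stands.

Things in the scene. Friction and masses are not known exactly. Their poses are not given: they have to be found in the camera images.
- board_center (a point): Centre (half-way up) of the loose rosewood movement board, a slab 130 (its x) x 50 (y) x 18 mm (z up), about 110 g, flat on the shelf left or right of the jig. Its +x end is plain and square and enters first. Across the -x end a step is cut in the top: the last 18 mm is only 9 mm thick. Grip it across its 50 mm width near the stepped end (30 to 40 mm from it), so that its front can enter the slot.
- board_square_end (a point): Centre of the board's plain square end face (65 mm along +x from board_center), axes as the board's.
- board_rebate (a point): Inner corner of the step, half-way across the width, 47 mm along -x from board_center: there the level ledge (18 mm long, 9 mm above the board's underside) meets the upright shoulder (9 mm high, facing -x), a natural corner for closed fingertips pushing forwards and down. Axes as the board's.
- jig: Drill jig, fixed. Origin on the shelf under the middle of the slot's mouth; +x is the way in, z up. Two guides 18 mm wide, 21 mm high above the bed, 53 mm apart (flared to 65 over the first 12 mm), run from the mouth to the end stop at x = 150 mm. A steel bridge crosses them from x = 85 to 125 mm, underside 21 mm and bushings' tops 31 mm above the bed: the board can only be slid in under it.
- jig_bed: The jig's plywood bed, 15 mm thick, 120 mm wide, from 85 mm in front of the mouth (x = -85 mm, open infeed) to x = 205 mm. Origin and axes the same as the jig's; its top, on which the board slides, is 15 mm above the shelf.
- jig_stop: The jig's end stop (fence), a rigid wooden block 30 mm high across the far end of the slot, its face 150 mm in from the mouth. Origin and axes the same as the jig's. The board rubs on the bed (friction about 0.3 to 0.5), so downward pressure holds back part of the forward push: about 13 N forwards with 7 N down bears well on both.
- jig_mouth (a point): Middle of the slot's mouth on the bed's top surface, axes as the jig's. The board, when home, has its stepped end 20 mm inside the mouth between the guides, where it cannot be gripped: let go with the grip still outside the mouth, and push it the rest of the way with the fingertips.
- metronome: Bystander: rosewood metronome body, a pyramid 118 mm square and 215 mm high, origin under its centre.
- clip_stand: Bystander: spring clip stand, foot 80 x 100 mm, holding an upright steel pendulum rod up to 221 mm high; origin under the foot's centre.
- bell: Bystander: copper bell dome, 65 mm across and 33 mm high, origin under its centre; it or the board lies left of the jig, the other right.
- cork: Bystander: round cork stopper, 25 mm across and 26 mm high, origin under its centre; between the robot and the jig.
- bob: Bystander: brass pendulum weight, 22 x 30 x 30 mm, origin under its centre; between the robot and the jig.
- arbor_a: Bystander: blued steel arbor, 72 mm long, standing upright in a hole of a 26 mm high wooden block right of the jig; origin under its foot.
- arbor_b: Bystander: the second blued steel arbor, in the same block; origin under its foot.

How it is judged:
By the outcome, as a careful person would: the job done as asked, in the order asked, and still so for the second after the job is handed in, while the arm keeps its last pose, push and grip.
It also fails if it takes over 64 s, if anything falls off the work surface, if the arm or the gripper's body presses on something with over 40 N, if the wrist force passes 120 N, or if a joint passes its speed limit or range.

## Robot

A 6-joint arm with a two-finger parallel gripper is mounted at the origin on the work surface. World frame = base frame: x ahead of the robot, y to its left, z up, the work surface at z = 0. Lengths are in m, angles in degrees, forces in N, time in s.
With the tool pointing down it reaches from about 0.4 to 0.825 m from the base axis. Payload 7 kg.
Tool frame: the origin (TCP) lies between the finger pads; the fingertips stand 11 mm ahead of it and the grasp point (between the pads) lies 8 mm behind it (r.tcp_to_tips is the distance from the TCP to the fingertips, in m); x points along the fingers, y is the direction in which the jaws open and shut, and the axes are right-handed (so a half turn about x gives the same grasp; the last joint's range is limited). The gripper opens to 88 mm and grips with 3 to 60 N. Pads are 19 mm wide; open, the fingers measure 130 mm over their backs; the gripper's body (78 mm by 193 mm) begins 47 mm behind the grasp point.
Start: joints at [-56.316, 20.546, 0.682, 0, -70.136, -16.507], TCP at [0.199, -0.645, 0.238] pointing down, gripper open.
Joint ranges: [-176.03, 176.03], [-82.01, 121.73], [-58.28, 71.71], [-173.87, 95.51], [-174.79, -0.11], [-173.66, 173.66]. Speed limits (degrees/s): [136.94, 136.94, 172.46, 180, 180, 180].

## Interface

Orientations are given as [roll, pitch, yaw] about the fixed x, y, z axes, in that order (R = Rz(yaw) Ry(pitch) Rx(roll)).
In Python, from plant import r gives the robot as it stands.
- The arm moves only by the tool arm_command, never from a script. Its argument "plan" is a list of rows, each an object of numbers: "dx", "dy", "dz": the shift along the tool's x, y, z each as a share of 0.02 m, from -1 to 1; "wx", "wy", "wz": the turn, a rotation vector about the tool's x, y, z each as a share of 0.08 rad, from -1 to 1. In form: [{"dx": .., "dy": .., "dz": .., "wx": .., "wy": .., "wz": ..}, ...]. A call has 1 to 20 rows; each row shifts and turns the pose as measured when the row begins, along the tool's axes as they then stand; what a row does not reach is not made up. A row lasts 1/12 s, in which the tool goes at most 41.7 mm and 7.16 degrees, less where a joint would pass 70% of its speed; a pose out of reach is approached as far as the arm can. A call with a number of a shift or a turn outside -1 to 1 is refused whole. A call with a gripper value outside its range is refused whole. "fingers" is the closure, from -1 (fully open) to 1 (shut), so that 0 is half open, set as the call begins (left out, the last holds). The fingers move at their own pace and stop on an object; "force" is the grip in N (left out, the last holds). Time passes only in rows, so rows that do not move let the fingers close. It gives the time, the measured TCP pose, the force and the opening at its end, in the units of the state.
- r.get_state(): the state, without advancing time (a new reading comes with each control period).
- r.capture(name): name is "scene" or "top"; returns (picture, depth): 400x640x3 uint8, red, green, blue; 400x640 float32, m along the optical axis (not along the pixel's ray), 0 where there is no reading.
- r.camera_model(name): a dict with "vertical_fov" (degrees; the focal length in pixels is half the picture's height over the tangent of half this angle, whatever the lens; pixels are square), "cx", "cy" (the principal point, pixels), "dist" ([k1, k2, p1, p2, k3] as OpenCV has them; the pictures are not rectified), "R" (3x3) and "t" (3): a world point X has camera coordinates R X + t. Camera axes: x right, y down, z forward; pixel columns grow to the right and rows downward; lengths in m; the calibration is good to about 2 mm. A picture is of the moment at which its call begins. camera_model takes no time and is no camera call.
- r.close_job(): hands the job in, once; it reports no verdict.
Trained networks look in the newest picture that a camera, given by its name, has taken for a name from the list of things; names that differ only in an ending like _2 or _b are one class to them, and where a whole thing is asked for, a point or a joint stands for the part that bears it (a point fixed in the world has none). Each returns a list of dicts, best first, with "score" (0 to 1); they miss things now and then, are a little off and sometimes report something else, mostly with a low value. They report only what shows in the picture. A call takes as long as a camera call.
- r.cut_out(camera, query): "mask" (400x640 bool, what is visible of it) and "bbox" ([left, top, width, height] in pixels, round what is visible of it).
- r.spot_point(camera, query): "centre" ([column, row] in pixels: a listed point, or the origin of a listed thing).
The state is a dict: "time_s": time; "joints": joint angles; "qd": joint speeds; "joint_torque": joint torques, N m; "tcp_pos": TCP position; "eef_rot": TCP orientation; "contact_force": force on the tool from outside, world axes, zero at the start; "moment": the same for the moment, N m; "gripper_width": finger opening in m.
Only numpy, scipy, OpenCV 4.12 (cv2) and the standard library are available. Lean on these libraries where they do the work, as an engineer would, in place of code of your own. Each camera call takes 0.05 s, during which the arm holds its last target.

## Working session

There is one attempt and no reset: what is moved stays moved. The work goes in short steps, Python scripts to look and compute and a tool call to move; the robot and the scene stay as the last step left them, time stands still between calls to the robot, and variables do not carry over. Pictures are saved under pics/ and viewed, and the job is handed in when it is done.

Besides the shell and the picture viewer there is one more tool, called as name(argument=value, ...) on one line, values as JSON. arm_command: Moves the arm, as the interface text tells. Shift numbers are shares of 0.02 m and turn numbers shares of 0.08 rad, none past 1 either way. Its arguments: {"type":"object","properties":{"plan":{"type":"array","items":{"type":"object","properties":{"dx":{"type":"number"},"dy":{"type":"number"},"dz":{"type":"number"},"wx":{"type":"number"},"wy":{"type":"number"},"wz":{"type":"number"}}}},"fingers":{"type":"number"},"force":{"type":"number"}},"required":["plan"]}

```bash
ls; mkdir -p pics; python3 - <<'E'
from plant import r
import cv2,numpy as np
print(r.get_state())
for n in("scene","top"):
    p,d=r.capture(n); cv2.imwrite(f"pics/{n}0.png",p[:,:,::-1]); np.savez(f"{n}0.npz",p=p,d=d)
    print(n,r.camera_model(n))
E
```

```text
pics
{'time_s': 0.0, 'joints': array([-5.63170036e+01,  2.05908660e+01,  6.35359505e-01, -1.93004415e-02,
       -7.01325892e+01, -1.65078511e+01]), 'qd': array([-0.02797259, -0.09164249, -0.04555254, -0.00038978,  0.04482943,
       -0.06198417]), 'joint_torque': array([-5.91532680e-04, -5.82718420e+01,  2.93066293e+01,  6.99752122e+00,
        6.91661640e-03, -1.28777151e-04]), 'tcp_pos': array([ 0.19918581, -0.64448532,  0.23664369]), 'eef_rot': array([ 94.87169962,  89.91005467, 112.04027184]), 'contact_force': array([-0.25865266, -0.28099907, -1.24926944]), 'moment': array([-0.00240532,  0.02178886, -0.01736713]), 'gripper_width': 0.08761443372557327}
scene {'vertical_fov': 46.58795777721791, 'cx': 310.11990841282517, 'cy': 201.38413526161415, 'dist': array([-0.01572359,  0.        ,  0.        ,  0.        ,  0.        ]), 'R': array([[ 0.78332546,  0.62129898,  0.01971813],
       [ 0.47156265, -0.57327412, -0.67006376],
       [-0.40500604,  0.53417634, -0.74204161]]), 't': array([-0.43831551, -0.20877724,  1.39422335])}
top {'vertical_fov': 43.552552902486475, 'cx': 324.98526097991527, 'cy': 199.90304220842052, 'dist': array([-0.0788869,  0.       ,  0.       ,  0.       ,  0.       ]), 'R': array([[-0.00848799, -0.99995951,  0.00298818],
       [-0.99460159,  0.00813338, -0.10344813],
       [ 0.10341964, -0.00385012, -0.99463036]]), 't': array([-4.60894633e-05,  5.14528924e-01,  1.20298248e+00])}
```

View pics/scene0.png

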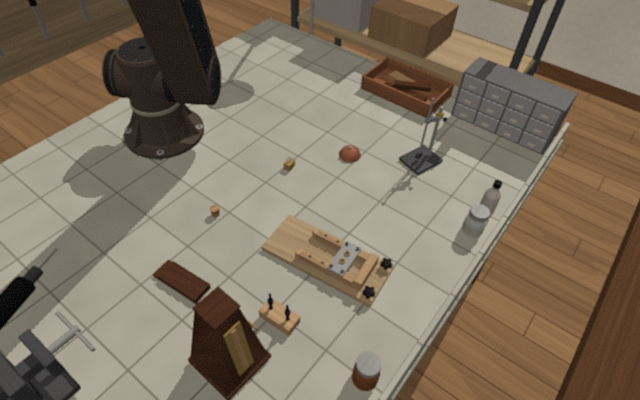

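View pics/top0.png

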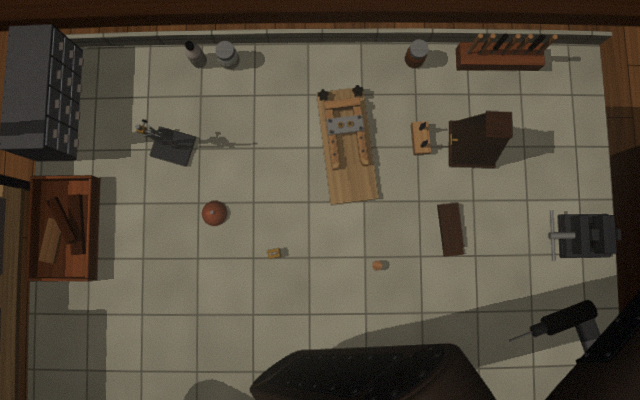

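The top view shows the board at about (451,229), to the right of the jig. The jig mouth is near (352,165), with the bridge at (346,124). The bell (214,213), bob (274,253) and cork (378,266) are clear of it. Next I'll measure the poses.

```bash
cat > h.py <<'E'
import cv2,numpy as np
from plant import r
def K(n):
    m=r.camera_model(n); f=200/np.tan(np.radians(m['vertical_fov']/2))
    return m,np.array([[f,0,m['cx']],[0,f,m['cy']],[0,0,1]])
def unp(n,uv,d=None,z=None):
    m,k=K(n); uv=np.asarray(uv,float).reshape(-1,1,2)
    q=cv2.undistortPoints(uv,k,m['dist'])[:,0]; q=np.c_[q,np.ones(len(q))]
    R,t=np.array(m['R']),np.array(m['t'])
    if z is not None:
        c=-R.T@t; w=q@R; s=(z-c[2])/w[:,2]; return c+w*s[:,None]
    return (q*np.asarray(d).reshape(-1,1)-t)@R
def proj(n,X):
    m,k=K(n); return cv2.projectPoints(np.asarray(X,float).reshape(-1,1,3),cv2.Rodrigues(np.array(m['R']))[0],np.array(m['t']),k,m['dist'])[0][:,0]
def cloud(n,d):
    v,u=np.mgrid[0:400,0:640]; P=unp(n,np.c_[u.ravel(),v.ravel()],d.ravel()).reshape(400,640,3); P[d==0]=np.nan; return P
E
python3 - <<'E'
from h import *
out={}
for n in("top","scene"):
    for q in("board_center","board_square_end","board_rebate","jig","jig_mouth","metronome","cork","bob","arbor_a","bell","clip_stand"):
        z={"board_center":.009,"board_square_end":.009,"board_rebate":.009,"jig_mouth":.015}.get(q,0)
        for s in r.spot_point(n,q)[:2]:
            print(n,q,round(s['score'],2),np.round(s['centre'],1),np.round(unp(n,s['centre'],z=z)[0],4))
    for q in("board_center","jig"):
        c=r.cut_out(n,q)
        if c: out[n+q]=c[0]['mask']; print(n,q,c[0]['score'],c[0]['bbox'],c[0]['mask'].sum())
np.savez("masks0.npz",**out)
for n in("top","scene"):
    d=np.load(n+"0.npz")['d'];P=cloud(n,d)
    for q in("board_center","jig"):
        if n+q in out: print(n,q,np.nanpercentile(P[out[n+q]],[2,25,50,75,98],axis=0).round(4).tolist())
E
```

```text
top board_center 0.79 [449.  229.6] [ 0.4394 -0.3127  0.009 ]
top board_square_end 0.6 [445.6 203.7] [ 0.5043 -0.3062  0.009 ]
top board_rebate 0.63 [450.6 247.3] [ 0.3955 -0.3153  0.009 ]
top jig 0.57 [351.5 168.2] [ 0.5973 -0.0722  0.    ]
top jig_mouth 0.56 [349.1 170.6] [ 0.5888 -0.0652  0.015 ]
top metronome 0.9 [470.6 146.2] [ 0.6525 -0.3784  0.    ]
top cork 0.65 [378.9 265.9] [ 0.3515 -0.1369  0.    ]
top bob 0.59 [272.1 252.5] [0.3869 0.1282 0.    ]
top bob 0.47 [173.4 147. ] [0.6564 0.3819 0.    ]
top arbor_a 0.58 [420.7 144.8] [ 0.6566 -0.2497  0.    ]
top arbor_a 0.35 [419.5 127.5] [ 0.7017 -0.2481  0.    ]
top bell 0.77 [213.9 213.4] [0.4855 0.2748 0.    ]
top clip_stand 0.88 [174.3 148.1] [0.6535 0.3795 0.    ]
top board_center 0.56 [439.7, 201.0, 23.5, 57.5] 1196
top jig 0.74 [322.0, 87.3, 58.0, 119.2] 5329
scene board_center 0.26 [419.8 159.7] [0.6602 0.3753 0.009 ]
scene board_square_end 0.67 [203.3 294.9] [ 0.5091 -0.3127  0.009 ]
scene board_square_end 0.27 [302.4 244.4] [ 0.5903 -0.0688  0.009 ]
scene board_rebate 0.84 [164.9 266.6] [ 0.3865 -0.3172  0.009 ]
scene
[... 730 characters left out ...]
    ]
scene board_center 0.95 [154.5, 262.9, 53.8, 38.7] 1257
scene jig 0.88 [260.8, 213.3, 131.5, 92.4] 5668
top board_center [[0.3765, -0.3443, -0.0015], [0.4062, -0.3284, 0.0133], [0.4384, -0.3147, 0.0166], [0.4727, -0.3009, 0.0185], [0.5032, -0.288, 0.0223]]
top jig [[0.5175, -0.1226, 0.0098], [0.5819, -0.0879, 0.0138], [0.6507, -0.0594, 0.0162], [0.7188, -0.0298, 0.035], [0.7911, 0.0017, 0.0459]]
scene board_center [[0.3804, -0.3462, 0.004], [0.418, -0.3334, 0.0151], [0.4503, -0.3199, 0.0171], [0.4832, -0.3059, 0.0185], [0.5075, -0.2915, 0.0209]]
scene jig [[0.522, -0.1299, 0.0052], [0.5978, -0.102, 0.0143], [0.6743, -0.0718, 0.0165], [0.7452, -0.0392, 0.0356], [0.7994, -0.0067, 0.046]]
```

```bash
python3 - <<'E'
from h import *
p=np.load("top0.npz")['p']; q=np.load("scene0.npz")['p']
a=cv2.resize(p[80:215,300:480],None,fx=4.4,fy=4.4,interpolation=cv2.INTER_CUBIC)
cv2.imwrite("pics/ta.png",cv2.convertScaleAbs(a[:,:,::-1],alpha=1.7))
a=cv2.resize(p[195:265,420:490],None,fx=8,fy=8,interpolation=cv2.INTER_CUBIC)
cv2.imwrite("pics/tb.png",cv2.convertScaleAbs(a[:,:,::-1],alpha=3))
a=cv2.resize(q[200:330,150:400],None,fx=3.2,fy=3.2,interpolation=cv2.INTER_CUBIC)
cv2.imwrite("pics/sa.png",cv2.convertScaleAbs(a[:,:,::-1],alpha=1.7))
E
```

```text
(no output)
```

View pics/ta.png

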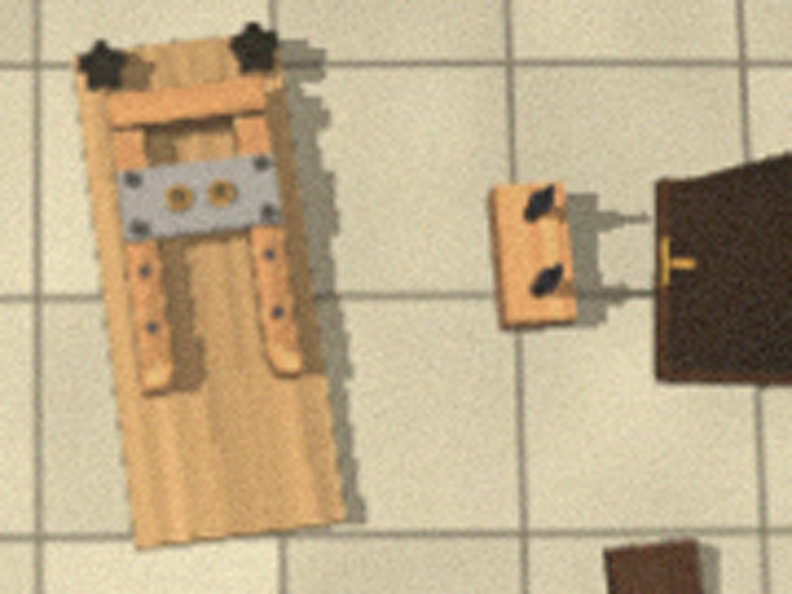

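View pics/tb.png

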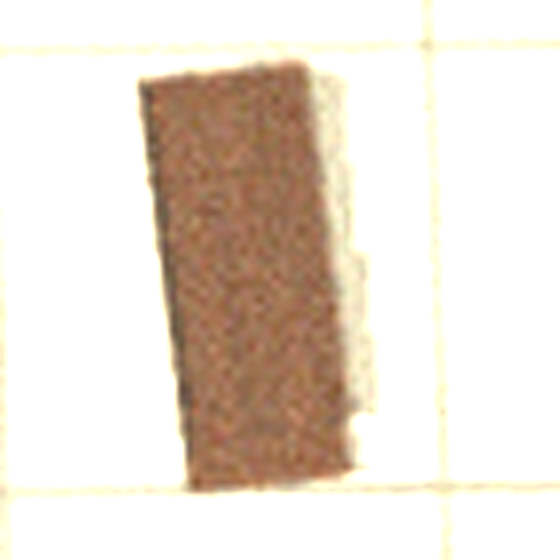

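View pics/sa.png

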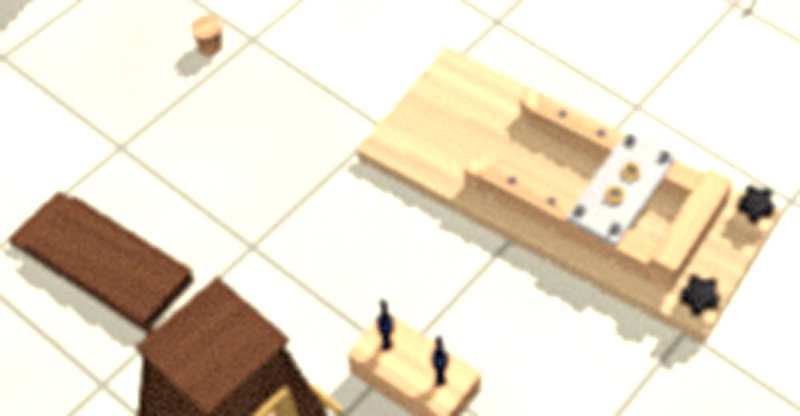

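```bash
cat > fit.py <<'E'
from h import *
from scipy.optimize import least_squares
def cl(pts,f,u0,v0): return np.array([[(x+.5)/f-.5+u0,(y+.5)/f-.5+v0] for x,y in pts])
def W(p,L):
    c,s=np.cos(p[2]),np.sin(p[2]); L=np.asarray(L,float)
    return np.c_[p[0]+c*L[:,0]-s*L[:,1],p[1]+s*L[:,0]+c*L[:,1],L[:,2]]
def fit(sets,x0):
    f=lambda p:np.concatenate([(proj(n,W(p,L))-uv).ravel() for n,uv,L in sets])
    s=least_squares(f,x0,loss='soft_l1'); return s.x,f(s.x).reshape(-1,2)
E
python3 - <<'E'
from fit import *
for n in("top","scene"):
    m,_=K(n); print(n,(-np.array(m['R']).T@np.array(m['t'])).round(3))
J=[("top",cl([(135,547),(345,521),(75,55)],4.4,300,80),[(-.085,.06,.015),(-.085,-.06,.015),(.205,.06,.015)]),
("scene",cl([(450,50),(360,152),(703,336),(780,212)],3.2,150,200),[(-.085,.06,.015),(-.085,-.06,.015),(.205,-.06,.015),(.205,.06,.015)])]
B=[("top",cl([(140,80),(305,65),(190,490),(352,468)],8,420,195),[(.065,.025,.018),(.065,-.025,.018),(-.065,.025,.009),(-.065,-.025,.009)]),
("scene",cl([(62,193),(10,240),(190,268),(150,318)],3.2,150,200),[(-.065,.025,.009),(-.065,-.025,.009),(.065,.025,.018),(.065,-.025,.018)])]
for nm,S,x0 in(("jig",J,(.59,-.065,.1)),("board",B,(.44,-.313,.1))):
    for T in(S,S[:1],S[1:]):
        p,e=fit(T,x0); print(nm,p[:2].round(4),np.degrees(p[2]).round(2),"res",e.round(1).tolist())
E
```

```text
top [0.387 0.    1.25 ]
scene [ 1.006 -0.592  0.903]
jig [ 0.5974 -0.0682] 6.2 res [[0.1, -0.3], [0.4, -0.0], [0.3, -1.1], [-1.0, -1.9], [-1.2, -1.6], [0.7, 0.1], [0.5, -0.2]]
jig [ 0.5963 -0.0675] 6.41 res [[-0.0, 0.2], [0.2, 0.3], [-0.2, -0.6]]
jig [ 0.5988 -0.0696] 6.4 res [[-1.0, -1.3], [-1.1, -0.8], [1.1, 0.7], [0.8, 0.3]]
board [ 0.4422 -0.3157] 6.22 res [[0.5, -1.0], [-0.4, -1.5], [0.6, -0.1], [0.0, 0.2], [-0.9, -1.4], [-0.2, -0.8], [1.8, -0.7], [-0.9, 0.4]]
board [ 0.4407 -0.3152] 6.02 res [[0.4, -0.5], [-0.5, -0.9], [0.3, 0.5], [-0.2, 0.9]]
board [ 0.4441 -0.3163] 6.56 res [[-0.7, -0.7], [0.0, -0.0], [2.2, -0.2], [-0.4, 1.0]]
```

```bash
cat > go.py <<'E'
from h import *
from scipy.spatial.transform import Rotation as Ro
def tool():
    s=r.get_state(); return s,Ro.from_euler('xyz',s['eef_rot'],degrees=True).as_matrix()
def target_R(yaw):  # tool x down, tool y along jig y rotated (sign chosen nearest)
    s,R=tool(); best=None
    for sg in(1,-1):
        y=sg*np.array([-np.sin(yaw),np.cos(yaw),0]); x=np.array([0,0,-1.]); z=np.cross(x,y)
        T=np.c_[x,y,z]; a=np.linalg.norm(Ro.from_matrix(R.T@T).as_rotvec())
        if best is None or a<best[0]: best=(a,T,sg)
    return best
def delta(pos,yaw):
    s,R=tool(); a,T,sg=target_R(yaw)
    print("t",round(s['time_s'],2),"pos",s['tcp_pos'].round(4),"F",s['contact_force'].round(1),"w",round(s['gripper_width'],4),"j",s['joints'].round(1))
    print("turn shares tot (tool)",(Ro.from_matrix(R.T@T).as_rotvec()/.08).round(2),"sg",sg)
    d=np.array(pos)-s['tcp_pos']
    print("shift shares tot now-frame",(R.T@d/.02).round(2)," target-frame",(T.T@d/.02).round(2))
    print("R",R.round(3).tolist())
E
python3 - <<'E'
from go import *
y=np.radians(6.2); g=np.array([.4415-.03*np.cos(y),-.3155-.03*np.sin(y)])
print(g); delta([*g,.10],y)
E
```

```text
[ 0.41167547 -0.31873998]
t 1.4 pos [ 0.1993 -0.6449  0.2376] F [0.3 0.2 0.4] w 0.0877 j [-56.3  20.5   0.7   0.  -70.1 -16.5]
turn shares tot (tool) [ 2.39 -0.    0.  ] sg 1
shift shares tot now-frame [ 6.88 12.44 14.96]  target-frame [ 6.88 15.07 12.32]
R [[0.0, -0.295, 0.955], [-0.0, 0.955, 0.295], [-1.0, -0.0, -0.0]]
```

arm_command(plan=[{"wx":0.8},{"wx":0.8},{"wx":0.8},{"dy":0.9,"dz":0.8},{"dy":0.9,"dz":0.8},{"dy":0.9,"dz":0.8},{"dy":0.9,"dz":0.8},{"dy":0.9,"dz":0.8},{"dy":0.9,"dz":0.8},{"dy":0.9,"dz":0.8},{"dy":0.9,"dz":0.8},{"dy":0.9,"dz":0.7,"dx":0.4},{"dy":0.9,"dz":0.7,"dx":0.4},{"dy":0.9,"dz":0.7,"dx":0.4},{"dy":0.9,"dz":0.7,"dx":0.4},{"dy":0.9,"dz":0.7,"dx":0.4},{"dy":0.9,"dz":0.7,"dx":0.4},{"dy":0.9,"dz":0.7,"dx":0.4},{"dy":0.9,"dz":0.7,"dx":0.4}], fingers=-1, force=30)

```text
schema error: expected keys dx, dy, dz, wx, wy, wz
```

```bash
python3 - <<'E'
from go import *
y=np.radians(6.2); g=np.array([.4415-.03*np.cos(y),-.3155-.03*np.sin(y)])
delta([*g,.10],y)
E
```

```text
t 1.4 pos [ 0.1993 -0.6449  0.2376] F [0.3 0.2 0.4] w 0.0877 j [-56.3  20.5   0.7   0.  -70.1 -16.5]
turn shares tot (tool) [ 2.39 -0.    0.  ] sg 1
shift shares tot now-frame [ 6.88 12.44 14.96]  target-frame [ 6.88 15.07 12.32]
R [[0.0, -0.295, 0.955], [-0.0, 0.955, 0.295], [-1.0, -0.0, -0.0]]
```

All six keys are needed in every row.

arm_command(plan=[{"dx":0,"dy":0,"dz":0,"wx":0.8,"wy":0,"wz":0},{"dx":0,"dy":0,"dz":0,"wx":0.8,"wy":0,"wz":0},{"dx":0,"dy":0,"dz":0,"wx":0.8,"wy":0,"wz":0},{"dx":0,"dy":0.9,"dz":0.8,"wx":0,"wy":0,"wz":0},{"dx":0,"dy":0.9,"dz":0.8,"wx":0,"wy":0,"wz":0},{"dx":0,"dy":0.9,"dz":0.8,"wx":0,"wy":0,"wz":0},{"dx":0,"dy":0.9,"dz":0.8,"wx":0,"wy":0,"wz":0},{"dx":0,"dy":0.9,"dz":0.8,"wx":0,"wy":0,"wz":0},{"dx":0,"dy":0.9,"dz":0.8,"wx":0,"wy":0,"wz":0},{"dx":0.4,"dy":0.9,"dz":0.7,"wx":0,"wy":0,"wz":0},{"dx":0.4,"dy":0.9,"dz":0.7,"wx":0,"wy":0,"wz":0},{"dx":0.4,"dy":0.9,"dz":0.7,"wx":0,"wy":0,"wz":0},{"dx":0.4,"dy":0.9,"dz":0.7,"wx":0,"wy":0,"wz":0},{"dx":0.4,"dy":0.9,"dz":0.7,"wx":0,"wy":0,"wz":0}], fingers=-1, force=30)

```text
time_s: 2.57
tcp_pos: [0.3492, -0.4271, 0.1974]
eef_rot: [-58.8, 89.7, -53.6]
contact_force: [0.1, -0.3, -0.4]
gripper_width: 0.0873
```

```bash
cat > gb.py <<'E'
from go import *
import sys
y=np.radians(6.2); g=np.array([.4415-.03*np.cos(y),-.3155-.03*np.sin(y)])
delta([*g,float(sys.argv[1])],y)
E
python3 gb.py .1
```

```text
t 2.57 pos [ 0.3492 -0.4271  0.1974] F [ 0.1 -0.3 -0.4] w 0.0873 j [-30.3  10.6 -18.6   0.1 -60.6 -54.5]
turn shares tot (tool) [-0.21  0.03  0.05] sg 1
shift shares tot now-frame [4.86 5.13 3.59]  target-frame [4.87 5.05 3.69]
R [[0.003, -0.091, 0.996], [-0.004, 0.996, 0.091], [-1.0, -0.004, 0.003]]
```

arm_command(plan=[{"dx":0.6,"dy":0.85,"dz":0.6,"wx":-0.2,"wy":0,"wz":0},{"dx":0.8,"dy":0.85,"dz":0.6,"wx":0,"wy":0,"wz":0},{"dx":0.8,"dy":0.85,"dz":0.6,"wx":0,"wy":0,"wz":0},{"dx":0.8,"dy":0.85,"dz":0.6,"wx":0,"wy":0,"wz":0},{"dx":0.8,"dy":0.85,"dz":0.6,"wx":0,"wy":0,"wz":0},{"dx":0.8,"dy":0.6,"dz":0.5,"wx":0,"wy":0,"wz":0},{"dx":0,"dy":0,"dz":0,"wx":0,"wy":0,"wz":0}])

```text
time_s: 3.15
tcp_pos: [0.4139, -0.3162, 0.103]
eef_rot: [-45.8, 89.4, -39.4]
contact_force: [-1.4, 0.3, -1.1]
gripper_width: 0.0876
```

```bash
python3 gb.py .016; python3 - <<'E'
from h import *
for n in("scene","top"):
    p,d=r.capture(n); 
    a=p[200:330,100:300] if n=="scene" else p[180:300,390:540]
    a=cv2.resize(a,None,fx=4,fy=4,interpolation=cv2.INTER_CUBIC)
    cv2.imwrite(f"pics/{n}1.png",cv2.convertScaleAbs(a[:,:,::-1],alpha=1.8))
E
```

```text
t 3.15 pos [ 0.4139 -0.3162  0.103 ] F [-1.4  0.3 -1.1] w 0.0876 j [-15.6  13.4 -29.4   0.3 -46.7 -68.2]
turn shares tot (tool) [0.04 0.09 0.09] sg 1
shift shares tot now-frame [ 4.35 -0.08 -0.15]  target-frame [ 4.35 -0.11 -0.12]
R [[0.008, -0.111, 0.994], [-0.007, 0.994, 0.111], [-1.0, -0.007, 0.007]]
```

View pics/scene1.png

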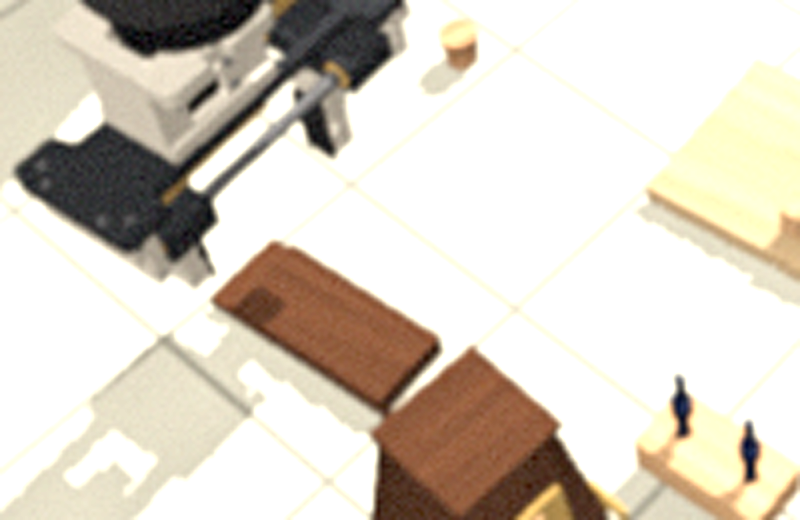

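View pics/top1.png

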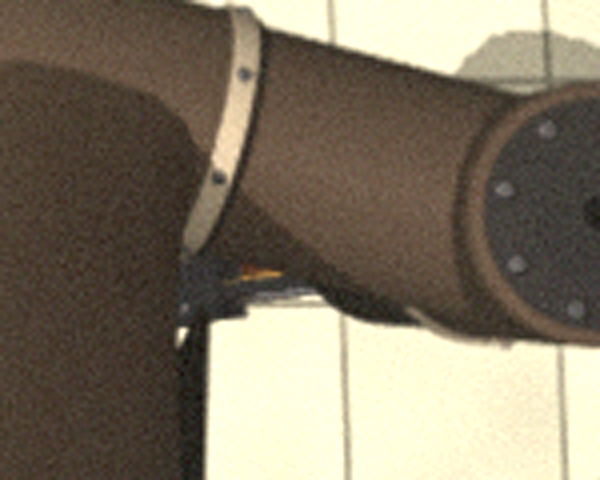

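arm_command(plan=[{"dx":0.8,"dy":-0.1,"dz":-0.1,"wx":0.04,"wy":0.1,"wz":0.1},{"dx":0.8,"dy":0,"dz":0,"wx":0,"wy":0,"wz":0},{"dx":0.8,"dy":0,"dz":0,"wx":0,"wy":0,"wz":0},{"dx":0.8,"dy":0,"dz":0,"wx":0,"wy":0,"wz":0},{"dx":0.4,"dy":0,"dz":0,"wx":0,"wy":0,"wz":0},{"dx":0,"dy":0,"dz":0,"wx":0,"wy":0,"wz":0},{"dx":0,"dy":0,"dz":0,"wx":0,"wy":0,"wz":0}])

```text
time_s: 3.83
tcp_pos: [0.4164, -0.3273, 0.0384]
eef_rot: [-33.6, 89.2, -27.5]
contact_force: [0.0, -0.7, 0.8]
gripper_width: 0.0878
```

```bash
python3 gb.py .015
```

```text
t 3.83 pos [ 0.4164 -0.3273  0.0384] F [ 0.  -0.7  0.8] w 0.0878 j [-16.8  19.2 -32.1   0.2 -37.9 -67.2]
turn shares tot (tool) [-0.02  0.15  0.1 ] sg 1
shift shares tot now-frame [ 1.16  0.46 -0.2 ]  target-frame [ 1.17  0.45 -0.19]
R [[0.012, -0.106, 0.994], [-0.006, 0.994, 0.106], [-1.0, -0.008, 0.012]]
```

arm_command(plan=[{"dx":0.4,"dy":0.45,"dz":-0.2,"wx":0,"wy":0.15,"wz":0.1},{"dx":0.4,"dy":0,"dz":0,"wx":0,"wy":0,"wz":0},{"dx":0.2,"dy":0,"dz":0,"wx":0,"wy":0,"wz":0},{"dx":0,"dy":0,"dz":0,"wx":0,"wy":0,"wz":0}])

```text
time_s: 4.17
tcp_pos: [0.4126, -0.3193, 0.0196]
eef_rot: [-20.8, 89.8, -14.7]
contact_force: [-0.5, 0.6, 0.7]
gripper_width: 0.0875
```

```bash
python3 gb.py .015
```

```text
t 4.17 pos [ 0.4126 -0.3193  0.0196] F [-0.5  0.6  0.7] w 0.0875 j [-16.2  20.6 -33.4  -0.  -35.8 -67.8]
turn shares tot (tool) [-0.03  0.04  0.01] sg 1
shift shares tot now-frame [ 0.23  0.03 -0.04]  target-frame [ 0.23  0.03 -0.04]
R [[0.003, -0.106, 0.994], [-0.001, 0.994, 0.106], [-1.0, -0.001, 0.003]]
```

Now down the last 5 mm, then close.

arm_command(plan=[{"dx":0.22,"dy":0,"dz":0,"wx":0,"wy":0.04,"wz":0},{"dx":0,"dy":0,"dz":0,"wx":0,"wy":0,"wz":0}])

```text
time_s: 4.33
tcp_pos: [0.4128, -0.3192, 0.015]
eef_rot: [-99.3, 89.9, -93.2]
contact_force: [-0.1, -0.8, -0.5]
gripper_width: 0.0874
```

arm_command(plan=[{"dx":0,"dy":0,"dz":0,"wx":0,"wy":0,"wz":0},{"dx":0,"dy":0,"dz":0,"wx":0,"wy":0,"wz":0},{"dx":0,"dy":0,"dz":0,"wx":0,"wy":0,"wz":0},{"dx":0,"dy":0,"dz":0,"wx":0,"wy":0,"wz":0},{"dx":0,"dy":0,"dz":0,"wx":0,"wy":0,"wz":0},{"dx":0,"dy":0,"dz":0,"wx":0,"wy":0,"wz":0},{"dx":0,"dy":0,"dz":0,"wx":0,"wy":0,"wz":0},{"dx":0,"dy":0,"dz":0,"wx":0,"wy":0,"wz":0}], fingers=1, force=30)

```text
time_s: 5.0
tcp_pos: [0.4135, -0.3193, 0.0155]
eef_rot: [-71.0, 89.9, -64.9]
contact_force: [0.2, 0.8, -1.5]
gripper_width: 0.0495
```

```bash
python3 gb.py .015
```

```text
t 5.0 pos [ 0.4135 -0.3193  0.0155] F [ 0.2  0.8 -1.5] w 0.0495 j [-16.1  21.1 -33.5   0.2 -35.3 -67.9]
turn shares tot (tool) [-0.01  0.01  0.02] sg 1
shift shares tot now-frame [ 0.02  0.04 -0.09]  target-frame [ 0.02  0.04 -0.09]
R [[0.001, -0.107, 0.994], [-0.002, 0.994, 0.107], [-1.0, -0.002, 0.001]]
```

```bash
cat > gj.py <<'E'
from go import *
import sys
J=np.array([.597,-.068]); Y=np.radians(6.3)
if len(sys.argv)>4: J=np.array([float(sys.argv[4]),float(sys.argv[5])]); Y=np.radians(float(sys.argv[6]))
c,s=np.cos(Y),np.sin(Y); A=np.array([[c,-s],[s,c]])
a,b,z=map(float,sys.argv[1:4])
delta([*(J+A@[a,b]),z],Y)
st=r.get_state(); print("TCP in jig",(A.T@(st['tcp_pos'][:2]-J)).round(4),st['tcp_pos'][2].round(4),"F jig",(A.T@st['contact_force'][:2]).round(1))
E
python3 gj.py -.1235 0 .07
```

```text
t 5.0 pos [ 0.4135 -0.3193  0.0155] F [ 0.2  0.8 -1.5] w 0.0495 j [-16.1  21.1 -33.5   0.2 -35.3 -67.9]
turn shares tot (tool) [-0.04  0.01  0.02] sg 1
shift shares tot now-frame [-2.74 11.49  4.29]  target-frame [-2.73 11.48  4.32]
R [[0.001, -0.107, 0.994], [-0.002, 0.994, 0.107], [-1.0, -0.002, 0.001]]
TCP in jig [-0.21   -0.2297] 0.0155 F jig [0.3 0.8]
```

arm_command(plan=[{"dx":-0.7,"dy":0,"dz":0,"wx":0,"wy":0,"wz":0},{"dx":-0.8,"dy":0,"dz":0,"wx":0,"wy":0,"wz":0},{"dx":-0.8,"dy":0,"dz":0,"wx":0,"wy":0,"wz":0},{"dx":-0.5,"dy":0,"dz":0,"wx":0,"wy":0,"wz":0}])

```text
time_s: 5.33
tcp_pos: [0.4105, -0.3182, 0.0701]
eef_rot: [164.7, 89.6, 170.8]
contact_force: [-0.1, 0.1, -1.7]
gripper_width: 0.0495
```

```bash
python3 gj.py -.1235 0 .07
```

```text
t 5.33 pos [ 0.4105 -0.3182  0.0701] F [-0.1  0.1 -1.7] w 0.0495 j [-16.1  16.3 -30.7   0.1 -43.4 -67.9]
turn shares tot (tool) [-0.05 -0.08 -0.02] sg 1
shift shares tot now-frame [-1.000e-02  1.143e+01  4.420e+00]  target-frame [ 0.   11.41  4.47]
R [[-0.007, -0.106, 0.994], [0.001, 0.994, 0.106], [-1.0, 0.002, -0.007]]
TCP in jig [-0.2129 -0.2282] 0.0701 F jig [-0.   0.1]
```

arm_command(plan=[{"dx":0,"dy":0.85,"dz":0.3,"wx":0,"wy":0,"wz":0},{"dx":0,"dy":0.85,"dz":0.35,"wx":0,"wy":0,"wz":0},{"dx":0,"dy":0.85,"dz":0.35,"wx":0,"wy":0,"wz":0},{"dx":0,"dy":0.85,"dz":0.35,"wx":0,"wy":0,"wz":0},{"dx":0,"dy":0.85,"dz":0.35,"wx":0,"wy":0,"wz":0},{"dx":0,"dy":0.85,"dz":0.35,"wx":0,"wy":0,"wz":0},{"dx":0,"dy":0.85,"dz":0.35,"wx":0,"wy":0,"wz":0},{"dx":0,"dy":0.85,"dz":0.35,"wx":0,"wy":0,"wz":0},{"dx":0,"dy":0.85,"dz":0.35,"wx":0,"wy":0,"wz":0},{"dx":0,"dy":0.85,"dz":0.35,"wx":0,"wy":0,"wz":0},{"dx":0,"dy":0.85,"dz":0.35,"wx":0,"wy":0,"wz":0},{"dx":0,"dy":0.85,"dz":0.3,"wx":0,"wy":0,"wz":0},{"dx":0,"dy":0,"dz":0,"wx":0,"wy":0,"wz":0}])

```text
time_s: 6.42
tcp_pos: [0.4723, -0.0983, 0.0724]
eef_rot: [163.2, 89.8, 168.9]
contact_force: [-0.3, 0.3, -0.6]
gripper_width: 0.0498
```

```bash
python3 gj.py -.1235 0 .07
```

```text
t 6.42 pos [ 0.4723 -0.0983  0.0724] F [-0.3  0.3 -0.6] w 0.0498 j [ 11.6  13.  -35.2  -0.1 -42.1 -95.7]
turn shares tot (tool) [-0.11 -0.05 -0.01] sg 1
shift shares tot now-frame [0.12 0.82 0.18]  target-frame [0.12 0.82 0.19]
R [[-0.004, -0.101, 0.995], [0.001, 0.995, 0.101], [-1.0, 0.001, -0.004]]
TCP in jig [-0.1273 -0.0164] 0.0724 F jig [-0.3  0.3]
```

arm_command(plan=[{"dx":0,"dy":0.6,"dz":0.2,"wx":-0.1,"wy":-0.05,"wz":0},{"dx":0,"dy":0.2,"dz":0,"wx":0,"wy":0,"wz":0},{"dx":0,"dy":0,"dz":0,"wx":0,"wy":0,"wz":0},{"dx":0,"dy":0,"dz":0,"wx":0,"wy":0,"wz":0}])

```text
time_s: 6.75
tcp_pos: [0.4738, -0.0808, 0.072]
eef_rot: [132.3, 89.9, 138.7]
contact_force: [0.1, -0.4, -1.4]
gripper_width: 0.0495
```

```bash
python3 gj.py -.1235 0 .04;  python3 - <<'E'
from h import *
for n in("scene","top"):
    p,d=r.capture(n); np.savez(n+"2.npz",p=p,d=d)
    a=p[180:310,200:400] if n=="scene" else p[80:220,290:430]
    a=cv2.resize(a,None,fx=4,fy=4,interpolation=cv2.INTER_CUBIC)
    cv2.imwrite(f"pics/{n}2.png",cv2.convertScaleAbs(a[:,:,::-1],alpha=1.6))
E
```

```text
t 6.75 pos [ 0.4738 -0.0808  0.072 ] F [ 0.1 -0.4 -1.4] w 0.0495 j [ 13.8  12.8 -35.5  -0.1 -41.7 -97.3]
turn shares tot (tool) [ 0.02 -0.01 -0.02] sg 1
shift shares tot now-frame [ 1.6  -0.04  0.02]  target-frame [ 1.6  -0.04  0.02]
R [[-0.001, -0.111, 0.994], [0.001, 0.994, 0.111], [-1.0, 0.001, -0.001]]
TCP in jig [-0.1239  0.0008] 0.072 F jig [ 0.1 -0.4]
```

View pics/scene2.png

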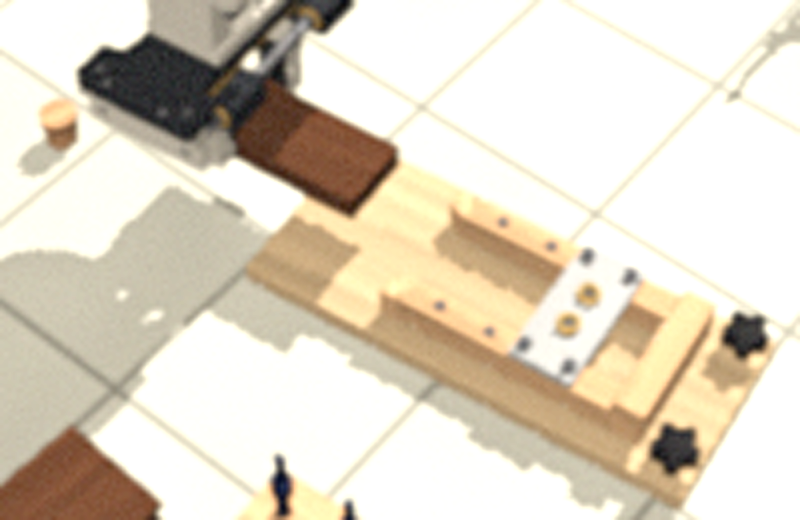

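View pics/top2.png

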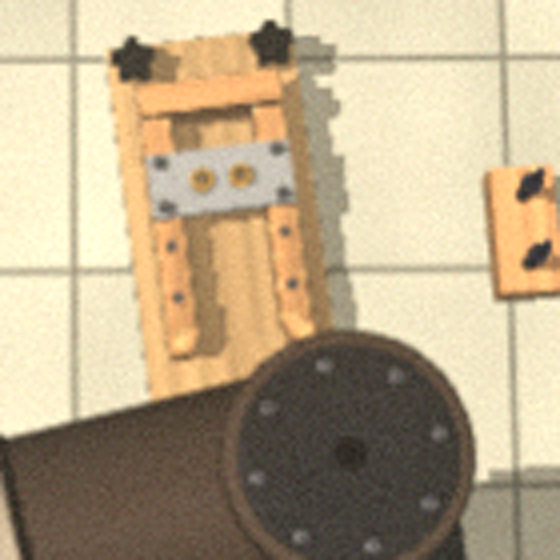

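```bash
cat > ov.py <<'E'
from fit import *
def box(x0,x1,y0,y1,z0,z1):
    P=[(x,y,z) for z in(z0,z1) for x,y in((x0,y0),(x1,y0),(x1,y1),(x0,y1))]
    E=[(0,1),(1,2),(2,3),(3,0),(4,5),(5,6),(6,7),(7,4),(0,4),(1,5),(2,6),(3,7)]
    return [(P[a],P[b]) for a,b in E]
def ov(img,n,win,f,items,out,alpha=1.4):
    v0,v1,u0,u1=win
    a=cv2.resize(img[v0:v1,u0:u1],None,fx=f,fy=f,interpolation=cv2.INTER_CUBIC)
    a=cv2.convertScaleAbs(a[:,:,::-1],alpha=alpha)
    for p,segs,col in items:
        for s in segs:
            q=(proj(n,W(p,s))-[u0,v0]+.5)*f-.5
            cv2.line(a,*[tuple(int(round(t*8)) for t in k) for k in q],col,1,cv2.LINE_AA,3)
    cv2.imwrite(out,a)
def jigsegs():
    s=box(-.085,.205,-.06,.06,.0149,.015)[4:8]
    for g in(1,-1):
        yi=.0265*g; yo=.0445*g; s+=[((.012,yi,.036),(.15,yi,.036)),((0,yo,.036),(.15,yo,.036)),((0,.0325*g,.036),(.012,yi,.036)),((0,.0325*g,.036),(0,yo,.036))]
    s+=box(.085,.125,-.0445,.0445,.0395,.04)[4:8]
    s+=[((.15,-.0445,.045),(.15,.0445,.045))]
    return s
E
python3 - <<'E'
from ov import *
p=np.array([.597,-.068,np.radians(6.3)])
ov(np.load("top0.npz")['p'],"top",(80,215,300,400),6,[(p,jigsegs(),(0,0,255))],"pics/ovt.png")
st=r.get_state(); b=np.array([*st['tcp_pos'][:2],np.radians(6.3)]); z=st['tcp_pos'][2]-.0155
ov(np.load("scene2.npz")['p'],"scene",(190,310,245,400),5,[(p,jigsegs(),(0,0,255)),(b,box(-.018,.0935,-.025,.025,z,z+.018),(255,0,0))],"pics/ovs.png")
E
```

```text
(no output)
```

View pics/ovt.png

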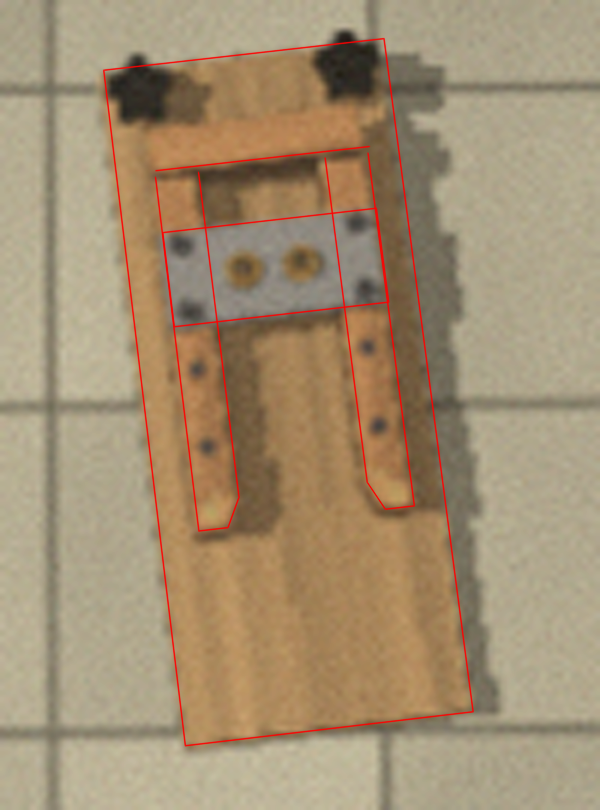

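View pics/ovs.png

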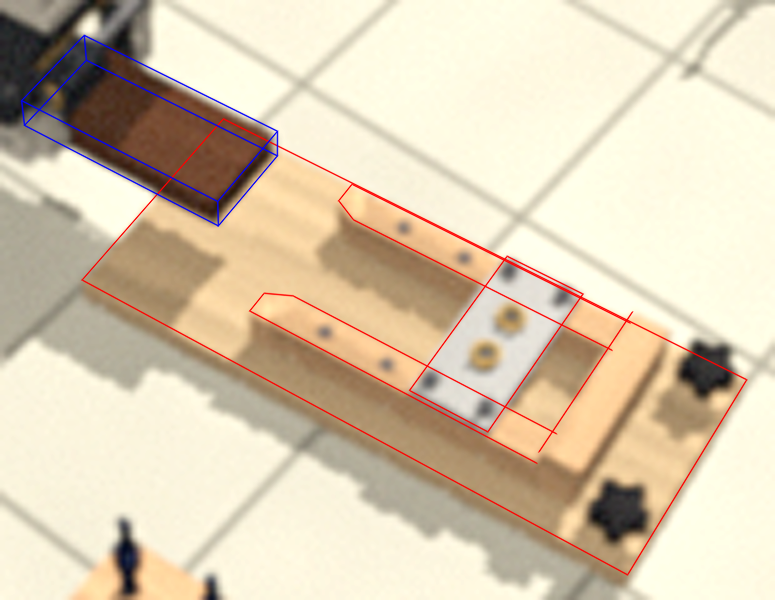

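arm_command(plan=[{"dx":0.6,"dy":0,"dz":0,"wx":0,"wy":0,"wz":0},{"dx":0.6,"dy":0,"dz":0,"wx":0,"wy":0,"wz":0},{"dx":0.5,"dy":0,"dz":0,"wx":0,"wy":0,"wz":0},{"dx":0.2,"dy":0,"dz":0,"wx":0,"wy":0,"wz":0},{"dx":0,"dy":0,"dz":0,"wx":0,"wy":0,"wz":0}])

```text
time_s: 7.27
tcp_pos: [0.4739, -0.0837, 0.0335]
eef_rot: [58.6, 89.9, 64.8]
contact_force: [1.0, -0.0, -0.8]
gripper_width: 0.0496
```

```bash
python3 gj.py -.1 0 .031
```

```text
t 7.27 pos [ 0.4739 -0.0837  0.0335] F [ 1.  -0.  -0.8] w 0.0496 j [ 13.4  16.4 -37.7  -0.1 -35.9 -97.2]
turn shares tot (tool) [-0.04  0.01 -0.02] sg 1
shift shares tot now-frame [0.12 0.11 1.2 ]  target-frame [0.12 0.1  1.2 ]
R [[0.001, -0.107, 0.994], [0.001, 0.994, 0.107], [-1.0, 0.001, 0.001]]
TCP in jig [-0.1241 -0.0021] 0.0335 F jig [ 1.  -0.1]
```

arm_command(plan=[{"dx":0.1,"dy":0.1,"dz":0.3,"wx":-0.04,"wy":0,"wz":0},{"dx":0,"dy":0,"dz":0.4,"wx":0,"wy":0,"wz":0},{"dx":0,"dy":0,"dz":0.4,"wx":0,"wy":0,"wz":0},{"dx":0,"dy":0,"dz":0.4,"wx":0,"wy":0,"wz":0},{"dx":0,"dy":0,"dz":0.2,"wx":0,"wy":0,"wz":0},{"dx":0,"dy":0,"dz":0,"wx":0,"wy":0,"wz":0}])

```text
time_s: 7.77
tcp_pos: [0.5131, -0.0779, 0.0332]
eef_rot: [14.4, 89.8, 20.7]
contact_force: [-0.4, -0.2, -0.7]
gripper_width: 0.0497
```

```bash
python3 gj.py -.015 0 .031
```

```text
t 7.77 pos [ 0.5131 -0.0779  0.0332] F [-0.4 -0.2 -0.7] w 0.0497 j [ 13.   19.2 -33.1  -0.  -37.5 -96.7]
turn shares tot (tool) [ 0.    0.05 -0.01] sg 1
shift shares tot now-frame [0.13 0.03 3.47]  target-frame [0.11 0.03 3.47]
R [[0.004, -0.11, 0.994], [0.001, 0.994, 0.11], [-1.0, 0.001, 0.004]]
TCP in jig [-0.0845 -0.0007] 0.0332 F jig [-0.4 -0.1]
```

arm_command(plan=[{"dx":0.1,"dy":0.03,"dz":0.3,"wx":0,"wy":0.05,"wz":0},{"dx":0,"dy":0,"dz":0.3,"wx":0,"wy":0,"wz":0},{"dx":0,"dy":0,"dz":0.3,"wx":0,"wy":0,"wz":0}])

```text
time_s: 8.02
tcp_pos: [0.5317, -0.0751, 0.0313]
eef_rot: [128.8, 89.9, 135.1]
contact_force: [0.5, 0.0, -0.9]
gripper_width: 0.0498
```

```bash
python3 gj.py -.015 0 .031;  python3 - <<'E'
from h import *
for n in("scene",):
    p,d=r.capture(n); np.savez(n+"3.npz",p=p,d=d)
    a=p[200:310,240:400]
    a=cv2.resize(a,None,fx=5,fy=5,interpolation=cv2.INTER_CUBIC)
    cv2.imwrite(f"pics/{n}3.png",cv2.convertScaleAbs(a[:,:,::-1],alpha=1.6))
E
```

```text
t 8.02 pos [ 0.5317 -0.0751  0.0313] F [ 0.5  0.  -0.9] w 0.0498 j [ 12.8  20.8 -30.7  -0.1 -38.6 -96.4]
turn shares tot (tool) [ 0.   -0.01 -0.01] sg 1
shift shares tot now-frame [ 0.01 -0.    2.53]  target-frame [ 0.01 -0.    2.53]
R [[-0.001, -0.11, 0.994], [0.001, 0.994, 0.11], [-1.0, 0.001, -0.001]]
TCP in jig [-0.0657  0.0001] 0.0313 F jig [ 0.5 -0. ]
```

View pics/scene3.png

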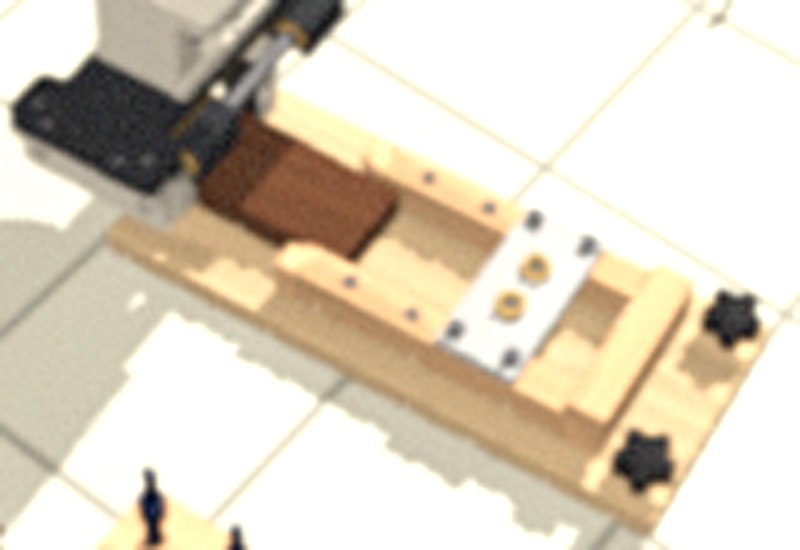

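The board's front at about (375,215) is between the guides and there is no contact force. I'll keep sliding.

arm_command(plan=[{"dx":0,"dy":0,"dz":0.35,"wx":0,"wy":0,"wz":0},{"dx":0,"dy":0,"dz":0.35,"wx":0,"wy":0,"wz":0},{"dx":0,"dy":0,"dz":0.35,"wx":0,"wy":0,"wz":0},{"dx":0,"dy":0,"dz":0.35,"wx":0,"wy":0,"wz":0},{"dx":0,"dy":0,"dz":0.35,"wx":0,"wy":0,"wz":0},{"dx":0,"dy":0,"dz":0.3,"wx":0,"wy":0,"wz":0},{"dx":0,"dy":0,"dz":0.2,"wx":0,"wy":0,"wz":0},{"dx":0,"dy":0,"dz":0,"wx":0,"wy":0,"wz":0}])

```text
time_s: 8.73
tcp_pos: [0.5834, -0.0693, 0.0309]
eef_rot: [105.1, 89.9, 111.4]
contact_force: [0.5, -0.5, -0.5]
gripper_width: 0.0496
```

```bash
python3 gj.py -.015 0 .031;  python3 - <<'E'
from h import *
for n in("scene",):
    p,d=r.capture(n); np.savez(n+"4.npz",p=p,d=d)
    a=p[200:310,240:400]
    a=cv2.resize(a,None,fx=5,fy=5,interpolation=cv2.INTER_CUBIC)
    cv2.imwrite(f"pics/{n}4.png",cv2.convertScaleAbs(a[:,:,::-1],alpha=1.6))
E
```

```text
t 8.73 pos [ 0.5834 -0.0693  0.0309] F [ 0.5 -0.5 -0.5] w 0.0496 j [ 12.2  24.5 -24.2  -0.1 -41.3 -95.8]
turn shares tot (tool) [ 0.01 -0.   -0.01] sg 1
shift shares tot now-frame [-0.   -0.01 -0.07]  target-frame [-0.   -0.01 -0.07]
R [[-0.0, -0.111, 0.994], [0.001, 0.994, 0.111], [-1.0, 0.001, -0.0]]
TCP in jig [-0.0137  0.0002] 0.0309 F jig [ 0.4 -0.5]
```

View pics/scene4.png

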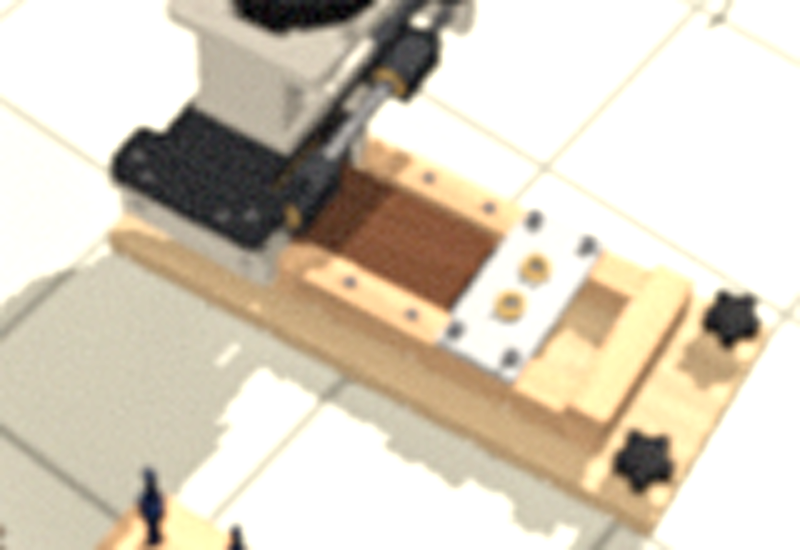

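arm_command(plan=[{"dx":0,"dy":0,"dz":0,"wx":0,"wy":0,"wz":0},{"dx":0,"dy":0,"dz":0,"wx":0,"wy":0,"wz":0},{"dx":0,"dy":0,"dz":0,"wx":0,"wy":0,"wz":0},{"dx":0,"dy":0,"dz":0,"wx":0,"wy":0,"wz":0}], fingers=-0.5)

```text
time_s: 9.12
tcp_pos: [0.5823, -0.0695, 0.0312]
eef_rot: [113.3, 89.9, 119.6]
contact_force: [0.3, -0.2, 0.6]
gripper_width: 0.065
```

```bash
python3 gj.py -.015 0 .08
```

```text
t 9.12 pos [ 0.5823 -0.0695  0.0312] F [ 0.3 -0.2  0.6] w 0.065 j [ 12.2  24.4 -24.3  -0.1 -41.3 -95.8]
turn shares tot (tool) [ 0.01 -0.   -0.01] sg 1
shift shares tot now-frame [-2.44 -0.   -0.01]  target-frame [-2.44 -0.   -0.01]
R [[-0.0, -0.11, 0.994], [0.001, 0.994, 0.11], [-1.0, 0.001, -0.0]]
TCP in jig [-0.0148  0.0001] 0.0312 F jig [ 0.3 -0.2]
```

Released. Next I'll lift, back off to about jig x = -0.050, and close the fingers in the air.

arm_command(plan=[{"dx":-0.5,"dy":0,"dz":0,"wx":0,"wy":0,"wz":0},{"dx":-0.7,"dy":0,"dz":0,"wx":0,"wy":0,"wz":0},{"dx":-0.7,"dy":0,"dz":-0.3,"wx":0,"wy":0,"wz":0},{"dx":-0.3,"dy":0,"dz":-0.6,"wx":0,"wy":0,"wz":0},{"dx":0,"dy":0,"dz":-0.6,"wx":0,"wy":0,"wz":0},{"dx":0,"dy":0,"dz":-0.3,"wx":0,"wy":0,"wz":0}])

```text
time_s: 9.62
tcp_pos: [0.5445, -0.0739, 0.0793]
eef_rot: [65.0, 90.0, 71.3]
contact_force: [-0.6, 0.4, 0.3]
gripper_width: 0.0653
```

arm_command(plan=[{"dx":0,"dy":0,"dz":0,"wx":0,"wy":0,"wz":0},{"dx":0,"dy":0,"dz":0,"wx":0,"wy":0,"wz":0},{"dx":0,"dy":0,"dz":0,"wx":0,"wy":0,"wz":0},{"dx":0,"dy":0,"dz":0,"wx":0,"wy":0,"wz":0},{"dx":0,"dy":0,"dz":0,"wx":0,"wy":0,"wz":0},{"dx":0,"dy":0,"dz":0,"wx":0,"wy":0,"wz":0},{"dx":0,"dy":0,"dz":0,"wx":0,"wy":0,"wz":0},{"dx":0,"dy":0,"dz":0,"wx":0,"wy":0,"wz":0},{"dx":0,"dy":0,"dz":0,"wx":0,"wy":0,"wz":0},{"dx":0,"dy":0,"dz":0,"wx":0,"wy":0,"wz":0}], fingers=1)

```text
time_s: 10.45
tcp_pos: [0.5421, -0.0742, 0.0772]
eef_rot: [169.4, 89.8, 175.7]
contact_force: [0.1, 0.2, 0.1]
gripper_width: 0.0046
```

```bash
python3 gj.py -.05 0 .037;  python3 - <<'E'
from h import *
for n in("scene","top"):
    p,d=r.capture(n); np.savez(n+"5.npz",p=p,d=d)
    a=p[190:300,230:390] if n=="scene" else p[80:215,290:430]
    f=5 if n=="scene" else 4
    a=cv2.resize(a,None,fx=f,fy=f,interpolation=cv2.INTER_CUBIC)
    cv2.imwrite(f"pics/{n}5.png",cv2.convertScaleAbs(a[:,:,::-1],alpha=1.6))
E
```

```text
t 10.45 pos [ 0.5421 -0.0742  0.0772] F [0.1 0.2 0.1] w 0.0046 j [ 12.7  17.9 -26.9  -0.1 -45.3 -96.3]
turn shares tot (tool) [ 0.01 -0.04 -0.01] sg 1
shift shares tot now-frame [2.01 0.01 0.27]  target-frame [2.01 0.01 0.26]
R [[-0.003, -0.11, 0.994], [0.0, 0.994, 0.11], [-1.0, 0.001, -0.003]]
TCP in jig [-0.0553 -0.0002] 0.0772 F jig [0.1 0.2]
```

View pics/scene5.png

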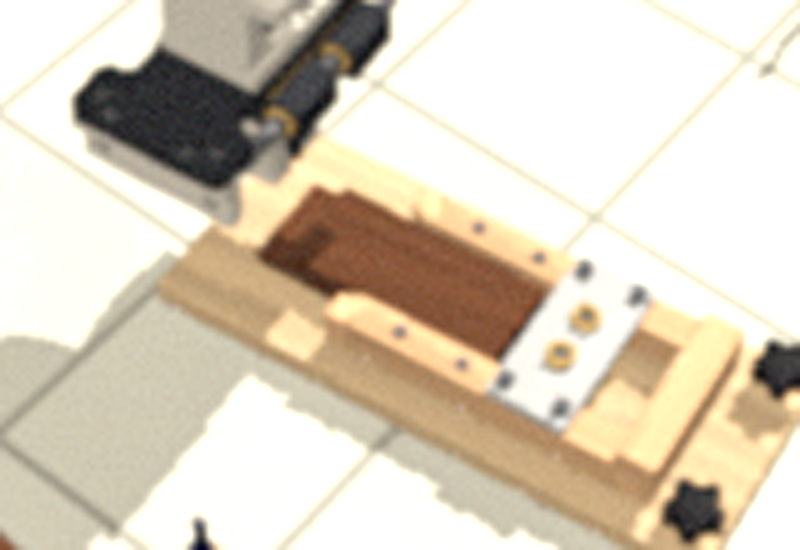

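View pics/top5.png

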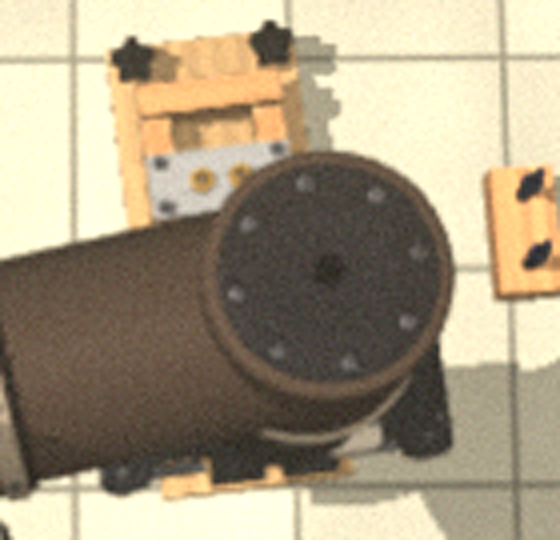

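```bash
python3 - <<'E'
from ov import *
st=r.get_state(); p=np.array([.597,-.068,np.radians(6.3)])
bc=W(p,[(-.0142+.0285,0,0)])[0]; b=np.array([bc[0],bc[1],p[2]])
S=box(-.065,-.047,-.025,.025,.015,.024)+box(-.047,.065,-.025,.025,.015,.033)
t=np.array([*st['tcp_pos'][:2],p[2]]); z=st['tcp_pos'][2]-.011
tip=box(-.0095,.0095,-.021,.021,z,z+.02)
ov(np.load("scene5.npz")['p'],"scene",(190,300,230,390),5,[(p,jigsegs(),(0,0,255)),(b,S,(255,0,0)),(t,tip,(0,255,0))],"pics/ovs5.png",1.5)
E
```

```text
(no output)
```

View pics/ovs5.png

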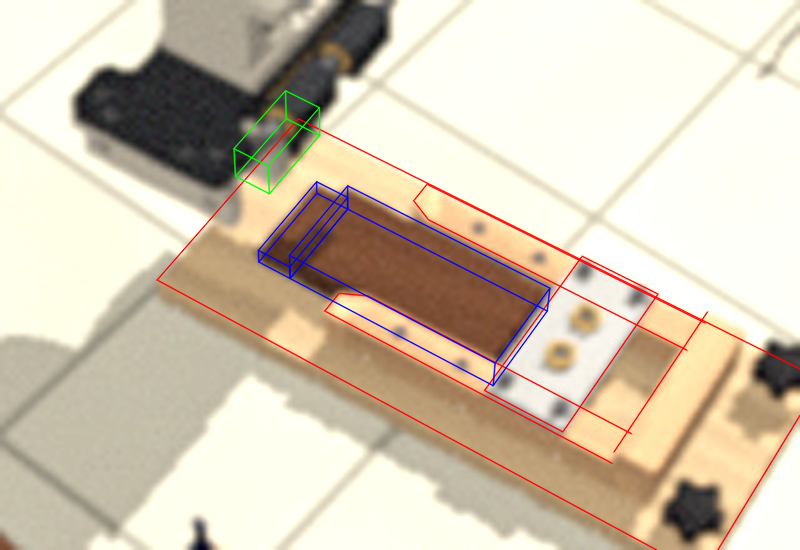

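arm_command(plan=[{"dx":0,"dy":0,"dz":0,"wx":0,"wy":0,"wz":0}])

```text
time_s: 10.63
tcp_pos: [0.5421, -0.0742, 0.0773]
eef_rot: [168.4, 89.8, 174.8]
contact_force: [0.5, 0.2, -0.7]
gripper_width: 0.0004
```

```bash
python3 - <<'E'
from ov import *
st=r.get_state(); print(st['gripper_width']); p=np.array([.597,-.068,np.radians(6.3)])
t=np.array([*st['tcp_pos'][:2],p[2]]); z=st['tcp_pos'][2]-.011
tip=box(-.0095,.0095,-.021,.021,z,z+.02)
im,_=r.capture("scene"); np.savez("scene6.npz",p=im)
ov(im,"scene",(190,250,240,310),10,[(t,tip,(0,255,0))],"pics/a6.png",1.0)
ov(im,"scene",(190,250,240,310),10,[],"pics/b6.png",1.0)
cv2.imwrite("pics/c6.png",np.hstack([cv2.resize(cv2.imread("pics/a6.png"),(400,343)),cv2.resize(cv2.imread("pics/b6.png"),(400,343))]))
E
```

```text
0.000425735768656009
```

View pics/c6.png

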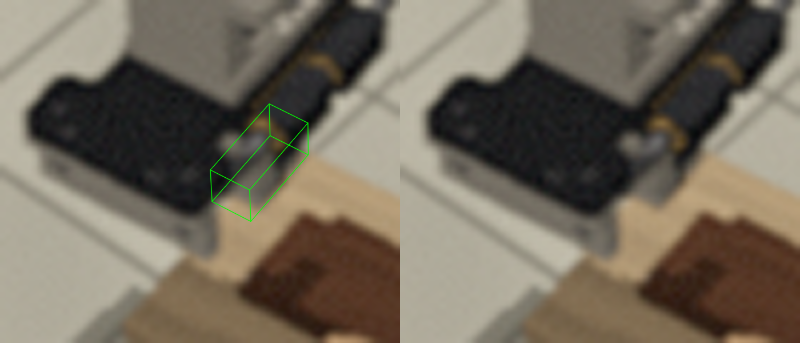

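arm_command(plan=[{"dx":0.5,"dy":0,"dz":0.3,"wx":0,"wy":-0.04,"wz":0},{"dx":0.5,"dy":0,"dz":0,"wx":0,"wy":0,"wz":0},{"dx":0.5,"dy":0,"dz":0,"wx":0,"wy":0,"wz":0},{"dx":0.3,"dy":0,"dz":0,"wx":0,"wy":0,"wz":0},{"dx":0,"dy":0,"dz":0,"wx":0,"wy":0,"wz":0}])

```text
time_s: 11.1
tcp_pos: [0.5489, -0.0734, 0.0378]
eef_rot: [28.0, 89.9, 34.4]
contact_force: [-0.0, -0.1, 0.2]
gripper_width: 0.0008
```

```bash
python3 gj.py -.047 0 .037
```

```text
t 11.1 pos [ 0.5489 -0.0734  0.0378] F [-0.  -0.1  0.2] w 0.0008 j [ 12.6  21.4 -28.3  -0.1 -40.1 -96.3]
turn shares tot (tool) [ 0.01  0.02 -0.01] sg 1
shift shares tot now-frame [0.04 0.   0.07]  target-frame [0.04 0.   0.07]
R [[0.001, -0.11, 0.994], [0.001, 0.994, 0.11], [-1.0, 0.001, 0.002]]
TCP in jig [-0.0484 -0.0001] 0.0378 F jig [-0.1 -0.1]
```

arm_command(plan=[{"dx":0.06,"dy":0,"dz":0.2,"wx":0,"wy":0,"wz":0},{"dx":0,"dy":0,"dz":0.2,"wx":0,"wy":0,"wz":0},{"dx":0,"dy":0,"dz":0.25,"wx":0,"wy":0,"wz":0},{"dx":0,"dy":0,"dz":0.25,"wx":0,"wy":0,"wz":0},{"dx":0,"dy":0,"dz":0.25,"wx":0,"wy":0,"wz":0},{"dx":0,"dy":0,"dz":0.25,"wx":0,"wy":0,"wz":0},{"dx":0,"dy":0,"dz":0.25,"wx":0,"wy":0,"wz":0}])

```text
time_s: 11.68
tcp_pos: [0.5837, -0.0697, 0.0362]
eef_rot: [149.2, 89.9, 155.5]
contact_force: [-0.1, -0.5, 0.1]
gripper_width: 0.0004
```

```bash
python3 gj.py .0285 0 .037;  python3 - <<'E'
from h import *
for n in("scene",):
    p,d=r.capture(n); np.savez(n+"7.npz",p=p,d=d)
    a=p[190:300,230:390] if n=="scene" else p[80:215,290:430]
    a=cv2.resize(a,None,fx=5,fy=5,interpolation=cv2.INTER_CUBIC)
    cv2.imwrite(f"pics/{n}7.png",cv2.convertScaleAbs(a[:,:,::-1],alpha=1.6))
E
```

```text
t 11.68 pos [ 0.5837 -0.0697  0.0362] F [-0.1 -0.5  0.1] w 0.0004 j [ 12.2  24.1 -23.9  -0.1 -42.1 -95.8]
turn shares tot (tool) [ 0.   -0.01 -0.01] sg 1
shift shares tot now-frame [-0.04  0.01  2.1 ]  target-frame [-0.04  0.01  2.1 ]
R [[-0.001, -0.11, 0.994], [0.0, 0.994, 0.11], [-1.0, 0.001, -0.001]]
TCP in jig [-0.0135 -0.0003] 0.0362 F jig [-0.1 -0.4]
```

View pics/scene7.png

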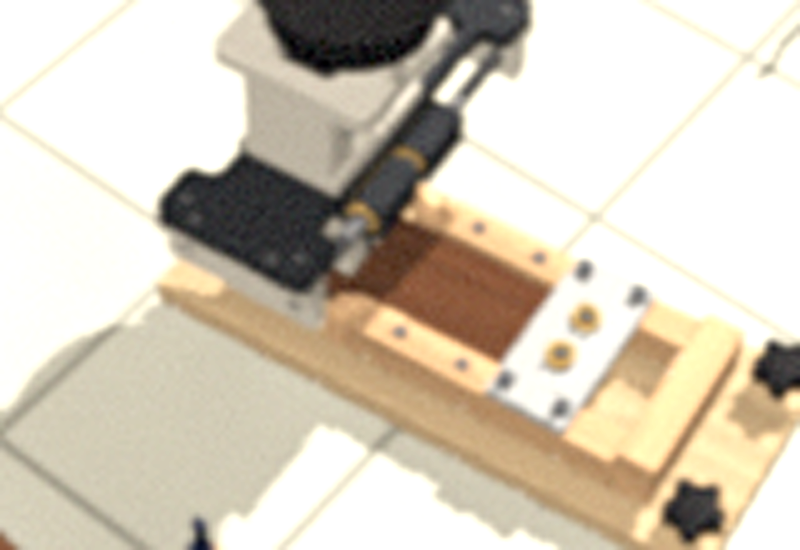

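arm_command(plan=[{"dx":0,"dy":0,"dz":0.25,"wx":0,"wy":0,"wz":0},{"dx":0,"dy":0,"dz":0.25,"wx":0,"wy":0,"wz":0},{"dx":0,"dy":0,"dz":0.25,"wx":0,"wy":0,"wz":0},{"dx":0,"dy":0,"dz":0.25,"wx":0,"wy":0,"wz":0},{"dx":0,"dy":0,"dz":0.25,"wx":0,"wy":0,"wz":0},{"dx":0,"dy":0,"dz":0.15,"wx":0,"wy":0,"wz":0}])

```text
time_s: 12.23
tcp_pos: [0.6156, -0.0662, 0.0364]
eef_rot: [71.6, 90.0, 78.0]
contact_force: [-0.9, -0.3, 0.9]
gripper_width: 0.0009
```

```bash
python3 gj.py .0285 0 .037;  python3 - <<'E'
from h import *
for n in("scene",):
    p,d=r.capture(n); np.savez(n+"8.npz",p=p,d=d)
    a=p[190:300,230:390] if n=="scene" else p[80:215,290:430]
    a=cv2.resize(a,None,fx=5,fy=5,interpolation=cv2.INTER_CUBIC)
    cv2.imwrite(f"pics/{n}8.png",cv2.convertScaleAbs(a[:,:,::-1],alpha=1.6))
E
```

```text
t 12.23 pos [ 0.6156 -0.0662  0.0364] F [-0.9 -0.3  0.9] w 0.0009 j [ 11.9  26.4 -19.7  -0.  -43.9 -95.5]
turn shares tot (tool) [ 0.01  0.   -0.01] sg 1
shift shares tot now-frame [-0.03  0.01  0.49]  target-frame [-0.03  0.01  0.49]
R [[0.0, -0.11, 0.994], [0.0, 0.994, 0.11], [-1.0, 0.0, 0.0]]
TCP in jig [ 0.0187 -0.0002] 0.0364 F jig [-0.9 -0.2]
```

View pics/scene8.png

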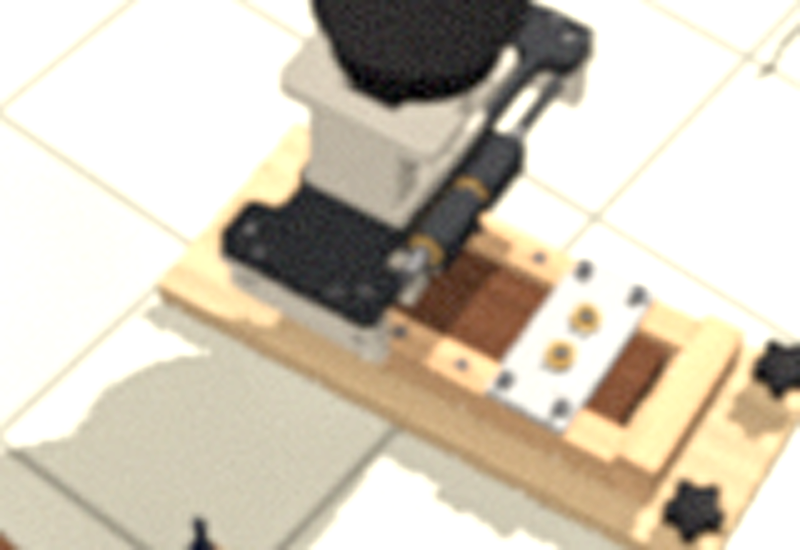

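The board has come out past the bridge and shows in the window at (635,380), close to the stop. I'll ease it in the last few millimetres.

arm_command(plan=[{"dx":0,"dy":0,"dz":0.15,"wx":0,"wy":0,"wz":0},{"dx":0,"dy":0,"dz":0.15,"wx":0,"wy":0,"wz":0},{"dx":0,"dy":0,"dz":0.1,"wx":0,"wy":0,"wz":0}])

```text
time_s: 12.53
tcp_pos: [0.6233, -0.0654, 0.0362]
eef_rot: [171.7, 89.9, 178.0]
contact_force: [-8.2, 0.2, 6.1]
gripper_width: 0.0
```

```bash
python3 gj.py .0285 0 .035
```

```text
t 12.53 pos [ 0.6233 -0.0654  0.0362] F [-8.2  0.2  6.1] w 0.0 j [ 11.8  27.  -18.6  -0.  -44.5 -95.5]
turn shares tot (tool) [ 0.01 -0.03 -0.  ] sg 1
shift shares tot now-frame [0.06 0.02 0.1 ]  target-frame [0.06 0.02 0.1 ]
R [[-0.002, -0.11, 0.994], [0.0, 0.994, 0.11], [-1.0, 0.0, -0.002]]
TCP in jig [ 0.0264 -0.0003] 0.0362 F jig [-8.1  1.1]
```

arm_command(plan=[{"dx":0,"dy":0,"dz":0.1,"wx":0,"wy":0,"wz":0},{"dx":0,"dy":0,"dz":0.1,"wx":0,"wy":0,"wz":0}])

```text
time_s: 12.7
tcp_pos: [0.6233, -0.0656, 0.0356]
eef_rot: [177.7, 89.4, -176.0]
contact_force: [-6.5, 0.9, 4.2]
gripper_width: 0.0002
```

```bash
python3 gj.py .0285 0 .035;  python3 - <<'E'
from h import *
for n in("scene","top"):
    p,d=r.capture(n); np.savez(n+"9.npz",p=p,d=d)
    a=p[215:295,290:390] if n=="scene" else p[80:215,290:430]
    f=8 if n=="scene" else 4
    a=cv2.resize(a,None,fx=f,fy=f,interpolation=cv2.INTER_CUBIC)
    cv2.imwrite(f"pics/{n}9.png",cv2.convertScaleAbs(a[:,:,::-1],alpha=1.6))
E
```

```text
t 12.7 pos [ 0.6233 -0.0656  0.0356] F [-6.5  0.9  4.2] w 0.0002 j [ 11.8  27.3 -18.2  -0.1 -45.1 -95.4]
turn shares tot (tool) [-0.   -0.13 -0.01] sg 1
shift shares tot now-frame [0.03 0.03 0.1 ]  target-frame [0.03 0.03 0.1 ]
R [[-0.01, -0.109, 0.994], [-0.001, 0.994, 0.109], [-1.0, 0.0, -0.01]]
TCP in jig [ 0.0264 -0.0005] 0.0356 F jig [-6.4  1.6]
```

View pics/scene9.png

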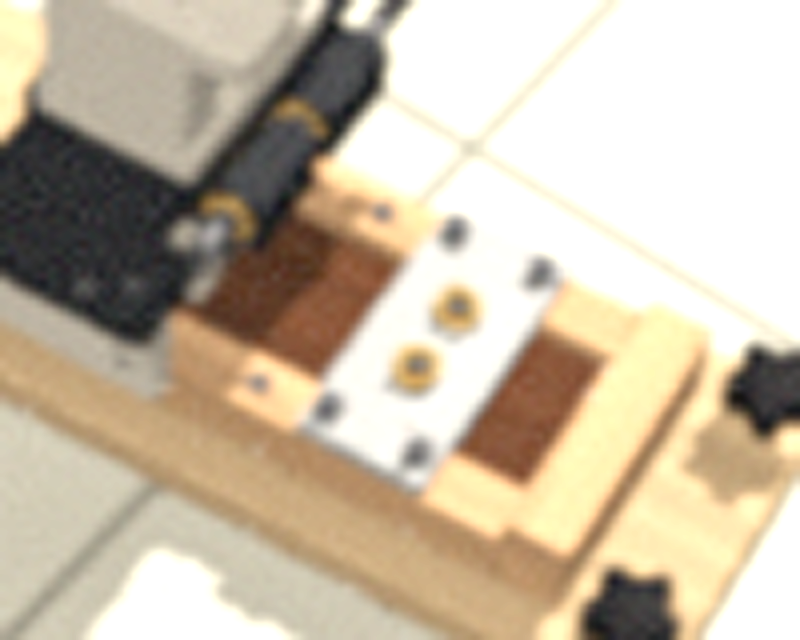

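View pics/top9.png

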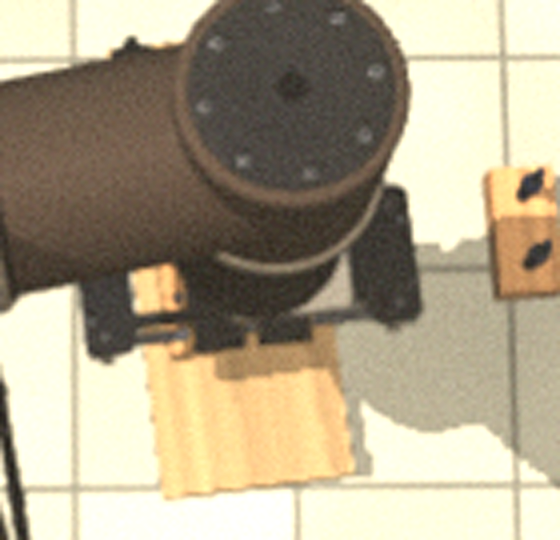

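arm_command(plan=[{"dx":0.08,"dy":0,"dz":0.15,"wx":0,"wy":-0.1,"wz":0},{"dx":0.08,"dy":0,"dz":0.2,"wx":0,"wy":-0.05,"wz":0}])

```text
time_s: 12.97
tcp_pos: [0.6235, -0.0656, 0.0352]
eef_rot: [-179.8, 89.4, -173.5]
contact_force: [-23.2, 4.5, 34.7]
gripper_width: 0.0004
```

```bash
python3 gj.py .0285 0 .035
```

```text
t 12.97 pos [ 0.6235 -0.0656  0.0352] F [-23.2   4.5  34.7] w 0.0004 j [ 11.8  27.3 -18.2  -0.1 -45.1 -95.4]
turn shares tot (tool) [-0.01 -0.13  0.  ] sg 1
shift shares tot now-frame [0.01 0.03 0.1 ]  target-frame [0.01 0.03 0.1 ]
R [[-0.01, -0.109, 0.994], [-0.001, 0.994, 0.109], [-1.0, -0.0, -0.01]]
TCP in jig [ 0.0266 -0.0006] 0.0352 F jig [-22.6   7.1]
```

arm_command(plan=[{"dx":0.02,"dy":0,"dz":0.12,"wx":0,"wy":0,"wz":0},{"dx":0.02,"dy":0,"dz":0.12,"wx":0,"wy":0,"wz":0}])

```text
time_s: 13.13
tcp_pos: [0.6234, -0.0657, 0.0355]
eef_rot: [179.8, 89.0, -174.0]
contact_force: [-7.5, -0.4, 6.8]
gripper_width: 0.0002
```

```bash
python3 gj.py .0285 0 .035
```

```text
t 13.13 pos [ 0.6234 -0.0657  0.0355] F [-7.5 -0.4  6.8] w 0.0002 j [ 11.7  27.5 -17.8  -0.1 -45.7 -95.4]
turn shares tot (tool) [-0.01 -0.23 -0.  ] sg 1
shift shares tot now-frame [0.02 0.03 0.1 ]  target-frame [0.02 0.03 0.1 ]
R [[-0.018, -0.109, 0.994], [-0.002, 0.994, 0.109], [-1.0, 0.0, -0.018]]
TCP in jig [ 0.0265 -0.0007] 0.0355 F jig [-7.5  0.4]
```

arm_command(plan=[{"dx":0,"dy":0,"dz":0.13,"wx":0,"wy":-0.06,"wz":0},{"dx":0,"dy":0,"dz":0.13,"wx":0,"wy":-0.06,"wz":0}])

```text
time_s: 13.3
tcp_pos: [0.6234, -0.0657, 0.0354]
eef_rot: [178.9, 89.0, -175.0]
contact_force: [-8.9, 1.7, 7.6]
gripper_width: 0.0005
```

```bash
python3 gj.py .0285 0 .035
```

```text
t 13.3 pos [ 0.6234 -0.0657  0.0354] F [-8.9  1.7  7.6] w 0.0005 j [ 11.7  27.5 -17.8  -0.2 -45.7 -95.4]
turn shares tot (tool) [-0.03 -0.22 -0.  ] sg 1
shift shares tot now-frame [0.02 0.03 0.1 ]  target-frame [0.02 0.03 0.1 ]
R [[-0.018, -0.108, 0.994], [-0.002, 0.994, 0.108], [-1.0, 0.0, -0.018]]
TCP in jig [ 0.0265 -0.0006] 0.0354 F jig [-8.7  2.7]
```

arm_command(plan=[{"dx":0,"dy":0,"dz":0.2,"wx":0.01,"wy":-0.09,"wz":0},{"dx":0,"dy":0,"dz":0.2,"wx":0,"wy":-0.09,"wz":0}])

```text
time_s: 13.47
tcp_pos: [0.6235, -0.0657, 0.0354]
eef_rot: [177.9, 89.0, -176.1]
contact_force: [-14.4, 2.5, 14.2]
gripper_width: 0.0008
```

```bash
python3 gj.py .0285 0 .035; sleep 0; python3 - <<'E'
from h import *
r.capture("scene"); s=r.get_state(); print(s['contact_force'].round(1),s['moment'].round(2),s['time_s'])
E
```

```text
t 13.47 pos [ 0.6235 -0.0657  0.0354] F [-14.4   2.5  14.2] w 0.0008 j [ 11.7  27.5 -17.8  -0.2 -45.7 -95.5]
turn shares tot (tool) [-0.05 -0.22 -0.01] sg 1
shift shares tot now-frame [0.02 0.03 0.1 ]  target-frame [0.02 0.03 0.1 ]
R [[-0.018, -0.106, 0.994], [-0.001, 0.994, 0.106], [-1.0, 0.001, -0.018]]
TCP in jig [ 0.0266 -0.0006] 0.0354 F jig [-14.   4.]
[-13.1   1.8  12.6] [0.7  5.02 0.08] 13.5167
```

arm_command(plan=[{"dx":-0.02,"dy":0.02,"dz":0.22,"wx":-0.02,"wy":-0.09,"wz":0},{"dx":-0.02,"dy":0.02,"dz":0.22,"wx":-0.02,"wy":-0.09,"wz":0}])

```text
time_s: 13.68
tcp_pos: [0.6235, -0.0657, 0.0354]
eef_rot: [178.9, 88.9, -175.0]
contact_force: [-13.0, -0.8, 10.0]
gripper_width: 0.0006
```

```bash
python3 gj.py .0285 0 .035; python3 - <<'E'
from h import *
for i in range(3):
    r.capture("scene"); s=r.get_state(); print(s['contact_force'].round(1),s['tcp_pos'].round(4),s['time_s'])
E
```

```text
t 13.68 pos [ 0.6235 -0.0657  0.0354] F [-13.   -0.8  10. ] w 0.0006 j [ 11.7  27.5 -17.7  -0.2 -45.8 -95.4]
turn shares tot (tool) [-0.03 -0.24 -0.01] sg 1
shift shares tot now-frame [0.02 0.03 0.1 ]  target-frame [0.02 0.03 0.1 ]
R [[-0.019, -0.107, 0.994], [-0.002, 0.994, 0.107], [-1.0, 0.0, -0.019]]
TCP in jig [ 0.0266 -0.0006] 0.0354 F jig [-13.    0.6]
[-13.1  -0.2  10.2] [ 0.6235 -0.0657  0.0354] 13.7333
[-13.5  -0.2  11.2] [ 0.6234 -0.0657  0.0354] 13.7833
[-13.5  -0.8  11.4] [ 0.6234 -0.0657  0.0354] 13.8333
```

arm_command(plan=[{"dx":-0.05,"dy":0.01,"dz":0.32,"wx":-0.02,"wy":-0.12,"wz":0},{"dx":-0.05,"dy":0.01,"dz":0.32,"wx":0,"wy":-0.12,"wz":0}])

```text
time_s: 14.0
tcp_pos: [0.6236, -0.0658, 0.0355]
eef_rot: [177.8, 88.7, -176.1]
contact_force: [-18.4, 2.7, 13.4]
gripper_width: 0.0005
```

```bash
python3 gj.py .0285 0 .035
```

```text
t 14.0 pos [ 0.6236 -0.0658  0.0355] F [-18.4   2.7  13.4] w 0.0005 j [ 11.7  27.7 -17.5  -0.2 -46.2 -95.4]
turn shares tot (tool) [-0.05 -0.29 -0.01] sg 1
shift shares tot now-frame [0.02 0.04 0.09]  target-frame [0.02 0.04 0.09]
R [[-0.023, -0.106, 0.994], [-0.002, 0.994, 0.106], [-1.0, 0.001, -0.023]]
TCP in jig [ 0.0267 -0.0007] 0.0355 F jig [-18.    4.7]
```

arm_command(plan=[{"dx":-0.05,"dy":0.02,"dz":0.26,"wx":-0.03,"wy":-0.08,"wz":0},{"dx":-0.05,"dy":0.02,"dz":0.26,"wx":-0.02,"wy":-0.08,"wz":0}])

```text
time_s: 14.17
tcp_pos: [0.6236, -0.0658, 0.0355]
eef_rot: [178.1, 88.3, -175.8]
contact_force: [-12.4, -1.4, 6.7]
gripper_width: 0.0002
```

```bash
python3 gj.py .0285 0 .035; python3 - <<'E'
from h import *
for i in range(3):
    p,d=r.capture("scene"); s=r.get_state(); print(s['contact_force'].round(1),s['tcp_pos'].round(4),s['time_s'])
a=cv2.resize(p,(800,500)); cv2.imwrite("pics/fin.png",cv2.convertScaleAbs(a[:,:,::-1],alpha=1.4))
E
```

```text
t 14.17 pos [ 0.6236 -0.0658  0.0355] F [-12.4  -1.4   6.7] w 0.0002 j [ 11.7  27.8 -17.2  -0.3 -46.7 -95.3]
turn shares tot (tool) [-0.03 -0.37 -0.01] sg 1
shift shares tot now-frame [0.02 0.03 0.09]  target-frame [0.03 0.03 0.09]
R [[-0.029, -0.108, 0.994], [-0.002, 0.994, 0.108], [-1.0, 0.001, -0.029]]
TCP in jig [ 0.0266 -0.0007] 0.0355 F jig [-12.5  -0. ]
[-14.1  -1.1   9. ] [ 0.6236 -0.0658  0.0355] 14.2167
[-14.2  -1.    8.1] [ 0.6236 -0.0657  0.0355] 14.2667
[-13.4  -1.6   8.7] [ 0.6236 -0.0658  0.0355] 14.3167
```

View pics/fin.png

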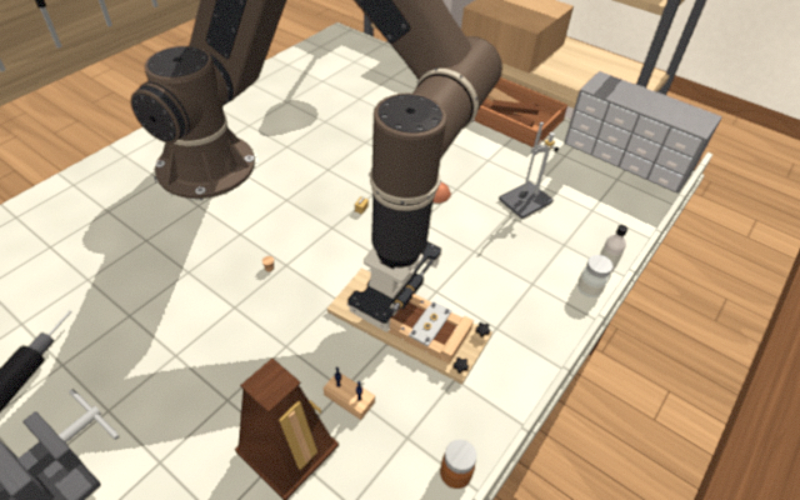

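The push is steady at about 14 N forward and 8.5 N down, and everything else in the view stands where it was. Handing in.

```bash
python3 - <<'E'
from h import *
print(r.close_job()); s=r.get_state(); print(s['contact_force'].round(1),s['tcp_pos'].round(4),s['time_s'])
E
```

```text
the job is handed in; nothing more can be done
None
the job is handed in; nothing more can be done
```

The board is in the jig, square end first and stepped side up, pushed under the bridge until it stopped hard. I handed the job in at about 14.3 s with the closed fingertips still pressing into the step. I released it with the grip still outside the mouth, then pushed it the rest of the way with the closed fingertips.

**Final push:** the last readings were steady at about 13.5–14 N forward and 8–9 N down, with no sideways force to speak of. The fingertips sat on the ledge and the TCP did not move.

**Is it home:** a test push of about 18 N moved the board less than 0.2 mm. In the last pictures the board shows past the bridge, up to the stop. The stop's own height hides the last few millimetres from the camera, so I did not see the contact itself.

**Checks that were off:**
- The fingertips stopped about 2 mm short of where my camera fit put home, within that fit's error.
- One push step briefly read about 35 N down and 23 N forward at the fingertips before I eased it off.
- The tool leans about 1.7° from vertical under the push.

In the last scene view the bystanders were all standing where they began.

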